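# Set the ankle-joint jig to width and hold the alignment rod through both bushings

### The arm

A 6-joint arm with a two-finger parallel gripper is mounted at the origin on a cart in front of the work surface, level with it; the furniture and walls round the work are solid. World frame = base frame: x ahead of the robot, y to its left, z up, the work surface at z = 0. Lengths are in m, angles in degrees, forces in N, time in s.
With the tool pointing down it reaches from about 0.35 to 0.8 m from the base axis. Payload 7.3 kg.
Tool frame: the origin (TCP) lies between the finger pads; the fingertips stand 14 mm ahead of it and the grasp point (between the pads) lies 5 mm behind it (robot.finger_overhang is the z of the fingertips in the tool frame, in m); z points along the fingers, y is the line along which they close (so a half turn about z gives the same grasp; the last joint's range is limited). The gripper opens to 85 mm and grips with 20 to 120 N. Pads are 22 mm wide; open, the fingers measure 114 mm over their backs; the gripper's body (76 mm by 85 mm) begins 54 mm behind the grasp point. The pads swing forward as they close: fully open they stand 13 mm farther back than shut.
Start: joints at [-78.896, 19.595, 87.324, -0, 73.075, -8.365], TCP at [0.175, -0.495, 0.245] pointing down, gripper open.
Joint ranges: [-145.02, 145.02], [-44.19, 115.74], [2.07, 154.8], [-57.11, 237.11], [16.16, 152.29], [-177.93, 177.93]. Speed limits (degrees/s): [147.25, 147.25, 180, 180, 180, 180].

### API

Orientations are given as a 3x3 rotation matrix whose columns are the frame's x, y, z axes.
In Python, from station import robot gives the robot as it stands. The module is installed in compiled form; this text tells all that it offers.
- The arm moves only by the shell command python3 -m pendant 'ROWS' [FORCE]. ROWS is JSON, a list of rows, each a list of 7 numbers: the shift along the tool's x, y, z in mm, then the turn, a rotation vector about the tool's x, y, z in rad, then the finger opening in mm, from 0 to 85.4. In form: [[x, y, z, rx, ry, rz, jaw], ...]. A call has 1 to 5 rows; each row shifts and turns the commanded pose from where the row before left it, along the tool's axes as they then stand; what a row does not reach is not made up. A row lasts 1/10 s, in which the tool goes at most 50 mm and 8.59 degrees, less where a joint would pass 70% of its speed; a pose out of reach is approached as far as the arm can. A call is refused whole if a number of a shift passes 50 or a number of a turn 0.15, either way. A call with a gripper value outside its range is refused whole. The fingers move at their own pace and stop on an object; FORCE is the grip in N (left out, the last holds). Time passes only in rows, so rows that do not move let the fingers close. It gives the time, the measured TCP pose, the force, the opening and the grip force at its end, in the units of the state.
- robot.get_obs(): the state, without advancing time (a new reading comes with each control period).
- robot.snapshot(name): name is "scene" or "top"; returns a dict with "img" (384x512x3 uint8, blue, green, red), "camera_matrix" (3x3 intrinsics, pixels), "xyz" and "orientation" of the camera in the world. Camera axes: x right, y down, z forward; pixel columns grow to the right and rows downward; lengths in m; the calibration is good to about 2 mm. A picture is of the moment at which its call begins. There is no depth.
- robot.close_job(): hands the job in; it is judged then, once.
Trained networks look in the newest picture that a camera, given by its name, has taken for a name from the list of things; names that differ only in an ending like _2 or _b are one class to them, and where a whole thing is asked for, a point or a joint stands for the part that bears it (a point fixed in the world has none). Each returns a list of dicts, best first, with "confidence" (0 to 1); they miss things now and then, are a little off and sometimes report something else, mostly with a low value. They report only what shows in the picture. A call takes as long as a camera call.
- robot.search_frame(camera, query): "point" ([column, row] in pixels, amid what is visible of it).
- robot.mark_of(camera, query): "point" ([column, row] in pixels: a listed point, or the origin of a listed thing).
The state is a dict: "time": time; "qpos": joint angles; "joint_vel": joint speeds; "joint_efforts": joint torques, N m; "tcp_pos": TCP position; "eef_rot": TCP orientation; "ft_force": force on the tool from outside, world axes, zero at the start; "wrist_torque": the same for the moment, N m; "grip_width": finger opening in m; "finger_force": force on a finger pad.
Only numpy, scipy, OpenCV 4.12 (cv2) and the standard library are available. Lean on these libraries where they do the work, as an engineer would, in place of code of your own. Each camera call takes 0.05 s, during which the arm holds its last target. There are 200 camera calls.

### The job

Slide the jig's movable post by its blue tab until the white line on its foot is level with the red pointer, leaving the pointer where it is. Then take the orange-handled alignment rod out of its wooden rest and thread it nose first through the bushing of the fixed grey post and on through the bushing of the movable post, until the nose sticks out at least a finger's width beyond it. Finish while holding the rod there, still and without forcing it against the bushings, with the post still on its mark and everything else on the bench left alone.

Things in the scene. Friction and masses are not known exactly. Their poses are not given: they have to be found in the camera images.
- jig: Ankle-joint setting jig, fixed: aluminium bed 100 x 214 x 18 mm (x, y, z) with two upright posts, 50 mm wide (x), 22 mm thick (y), their bores on one level line along y, 105 mm up. Origin under the bed's middle; +y is the threading direction, from the fixed grey post (at y = -80 mm, 130 mm high) to the movable dark one. A steel bar runs from each post 100 mm to +x at bore height.
- near_bore (a point): Middle of the bushing of the fixed grey post, which the rod enters first; axes as the jig. Bore 16 mm in diameter and 22 mm long (from -11 to +11 mm in y), small chamfer at the -y mouth.
- far_bore (a point): Middle of the bushing of the movable dark post; axes as the jig; same bore, on the same line. It moves with the post.
- grip_tab (a point): Point inside the ribbed blue grip tab on top of the movable post, on the post's middle plane, 145 mm above the bench; axes as the jig. The tab is 36 mm (x) x 20 mm (y), from 127 to 159 mm above the bench; below it the post is 22 mm thick. Pinch it from above, fingers closing along the jig's y.
- carriage (a joint): Travel of the movable post along the jig's +y, 0 to 0.07 m; the distance between the two bores is 0.08 m plus this value. It slides with about 8 N of friction, stays where it is left, and starts wide, to the +y side of the pointer.
- index_line (a point): Front end of the white line across the foot of the movable post, on the middle plane of its bushing, 31 mm above the bench; axes as the jig.
- pointer_tip (a point): Tip of the red width pointer (a 12 mm wide rider on the scale at the front of the bed, set beforehand to the patient's ankle width); axes as the jig. The post is on its mark when the white line and this tip have the same y in the jig's frame.
- pointer (a joint): Position of the red pointer along the same scale: the post is on its mark when joint carriage equals joint pointer. A stiff rider (15 N): not to be moved.
- rod: Alignment rod, 249 mm, 0.12 kg. Origin: middle of its ribbed orange handle (22 mm across, y -32 to +32 mm); +y runs to the nose. Steel shank 12 mm across to y = 217 mm; the last 14 mm taper to a 4 mm nose. Starts level in the V notches of the rest, axis 60 mm above the bench, handle overhanging free on the -y end; lifts straight up. Centre of mass about 89 mm from the origin towards the nose.
- rod_nose (a point): Tip of the rod's nose, 217 mm from the handle's middle; axes as the rod.
- rod_rest: Fixed beech rest, 60 mm (x) x 150 mm (y), 71 mm high, with two V notches 104 mm apart; origin on the bench under its middle. The rod's handle middle starts 112 mm from it on its -y side.
- liner_cup: Loose beige cup, 72 mm wide, 75 mm high, a bystander behind the jig; origin at its underside.
- cork_block: Loose cork sanding block, 58 x 100 x 33 mm, a bystander; origin at its underside.
- caliper: Loose steel caliper, 71 x 200 x 6 mm, lying to the left of the jig, a bystander; origin at its underside.

How it is judged (in metres and radians):
On the way, in this order (a step that is already met when the one before it is completed fails the run):
1. the movable post stands on its mark (white line within 4 mm of the red pointer) (y of index_line in the frame of pointer_tip between -0.004 and 0.004 m), for 0.2 s.
2. the rod is lifted out of its rest (its handle over 80 mm above the bench) (height (world z) of rod above 0.08 m), for 0.1 s.
3. the nose has come through the fixed post's bushing, along the bore, and not yet reached the far one (y of rod_nose in the frame of near_bore above 0.013 m and y of rod_nose in the frame of far_bore below -0.011 m and x of rod_nose in the frame of near_bore between -0.008 and 0.008 m and z of rod_nose in the frame of near_bore between -0.008 and 0.008 m and angle between the y axis of rod and the y axis of jig, either way round below 0.12 rad), for 0.1 s.
At the end, for the whole second after the job is handed in: White line within 5 mm of the red pointer; rod through both bushings along their line (0.06 rad, nose within 6 mm of the far bore axis), nose 10 mm or more beyond the movable post; fingers still grip the rod (over 4 N); it is still and presses on the jig with under 15 N (y of index_line in the frame of pointer_tip between -0.005 and 0.005 m and y of rod_nose in the frame of far_bore above 0.021 m and x of rod_nose in the frame of far_bore between -0.006 and 0.006 m and z of rod_nose in the frame of far_bore between -0.006 and 0.006 m and y of rod in the frame of near_bore below -0.03 m and angle between the y axis of rod and the y axis of jig, either way round below 0.06 rad and contact force between the fingers and rod above 4 N and contact force between rod and jig below 15 N and linear speed of rod below 0.02 m/s); the arm keeps its last pose, push and grip.
It fails at once if the red pointer is moved by more than 3 mm (distance of pointer_tip from where it was at the start of the episode above 0.003 m).
It fails at once if the rod is forced against the jig with more than 60 N (contact force between rod and jig above 60 N).
It fails at once if the cup, the cork block or the caliper is shifted by more than 30 mm (distance of any of liner_cup, cork_block, caliper from where it was at the start of the episode above 0.03 m).
It also fails if it takes over 64 s, if anything falls off the work surface, if the arm or the gripper's body presses on something with over 40 N, if the wrist force passes 120 N, or if a joint passes its speed limit or range.

## Working session

There is one attempt and no reset: what is moved stays moved. The work goes in short steps, Python scripts to look and compute and a shell command to move; the robot and the scene stay as the last step left them, time stands still between calls to the robot, and variables do not carry over. Pictures are saved under pics/ and viewed, at most 10 in all, crops included, and the job is handed in when it is done.

```bash
mkdir -p pics; cat > h.py <<'E'
from station import robot
import numpy as np, cv2
def snap(c,fn=None):
    s=robot.snapshot(c)
    if fn: cv2.imwrite('pics/'+fn,s['img'])
    return s
def ray(s,p):
    K=np.array(s['camera_matrix']);R=np.array(s['orientation'])
    d=R@np.linalg.solve(K,[p[0],p[1],1.]);return np.array(s['xyz']),d/np.linalg.norm(d)
def atz(s,p,z):
    o,d=ray(s,p);return o+d*(z-o[2])/d[2]
def tri(rs):
    A=0;b=0
    for o,d in rs:
        P=np.eye(3)-np.outer(d,d);A=A+P;b=b+P@o
    return np.linalg.solve(A,b)
E
python3 - <<'E'
from h import *
np.set_printoptions(precision=4,suppress=True)
S={c:snap(c,c+'0.png') for c in('scene','top')}
for c in S: print(c,S[c]['xyz'],np.array(S[c]['orientation']).tolist(),S[c]['camera_matrix'])
for q in['jig','near_bore','far_bore','grip_tab','index_line','pointer_tip','rod','rod_nose','rod_rest','liner_cup','cork_block','caliper']:
    r=[]
    for c in S:
        m=robot.mark_of(c,q)
        print(q,c,[(np.round(x['point'],1).tolist(),round(x['confidence'],2)) for x in m[:2]])
        if m: r.append(ray(S[c],m[0]['point']))
    if len(r)==2: print('   ',tri(r))
E
```

```text
scene [ 0.3985 -0.8619  0.5806] [[0.9703589112739722, -0.12413786474096743, 0.20734843584832033], [-0.24122675683563177, -0.4456908146681518, 0.8620727054645696], [-0.01460257161443566, -0.8865379226282386, -0.46242542819816124]] [[421.1476   0.     254.0395]
 [  0.     421.1476 195.0253]
 [  0.       0.       1.    ]]
top [0.4206 0.078  1.2388] [[-0.01659919180913128, -0.9836181448065617, 0.17949878004761435], [-0.9998117224513631, 0.014524374470148801, -0.012867097384015137], [0.010049202959563899, -0.17967856787482767, -0.9836740444712002]] [[391.8722   0.     259.978 ]
 [  0.     391.8722 195.7365]
 [  0.       0.       1.    ]]
jig scene [([239.6, 208.4], 0.78)]
jig top [([234.2, 208.6], 0.59)]
    [0.602  0.1449 0.0046]
near_bore scene [([240.8, 184.0], 0.85)]
near_bore top [([257.7, 210.2], 0.7)]
    [0.5859 0.0703 0.1163]
far_bore scene [([232.6, 168.2], 0.89)]
far_bore top []
grip_tab scene [([230.7, 150.7], 0.68)]
grip_tab top [([210.9, 207.3], 0.72)]
    [0.589  0.2012 0.156 ]
index_line scene [([224.4, 188.7], 0.86)]
index_line top [([213.2, 218.4], 0.62), ([207.2, 207.4], 0.5)]
    [0.5696 0.2074 0.0398]
pointer_tip scene [([224.8, 197.4], 0.48)]
pointer_tip top [([218.4, 218.1], 0.35)]
    [0.5701 0.1937 0.0191]
rod scene [([195.0, 240.6], 0.93)]
rod top [([306.3, 259.6], 0.9)]
    [ 0.4465 -0.0719  0.0623]
rod_nose scene [([183.7, 196.7], 0.62)]
rod_nose top [([234.4, 257.6], 0.71)]
    [0.4491 0.1415 0.0642]
rod_rest scene [([188.5, 234.8], 0.64), ([231.5, 152.0], 0.44)]
rod_rest top [([265.8, 257.1], 0.86), ([218.4, 218.9], 0.71)]
    [0.4486 0.0471 0.0041]
liner_cup scene [([232.0, 166.2], 0.62)]
liner_cup top [([226.9, 157.5], 0.86)]
    [0.6566 0.1599 0.1463]
cork_block scene [([341.9, 300.1], 0.85)]
cork_block top [([354.0, 169.9], 0.73)]
    [ 0.7307 -0.2505 -0.0185]
caliper scene [([216.8, 175.7], 0.62)]
caliper top [([161.9, 218.9], 0.89)]
    [0.574  0.3727 0.0065]
```

```bash
python3 - <<'E'
import cv2
a=cv2.imread('pics/scene0.png')[100:290,130:390]
b=cv2.imread('pics/top0.png')[120:290,140:400]
a=cv2.resize(a,None,fx=3,fy=3,interpolation=2);b=cv2.resize(b,None,fx=3,fy=3,interpolation=2)
cv2.imwrite('pics/a.png',a);cv2.imwrite('pics/b.png',b)
E
```

```text
(no output)
```

View pics/a.png

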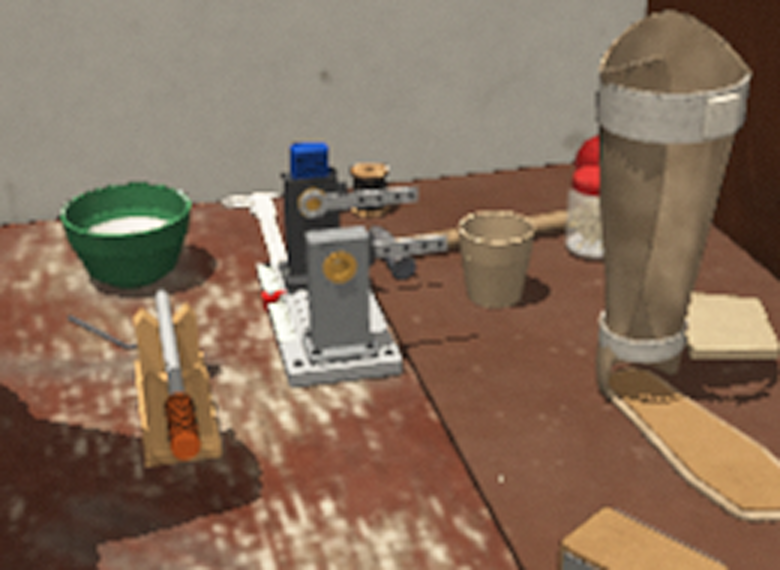

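View pics/b.png

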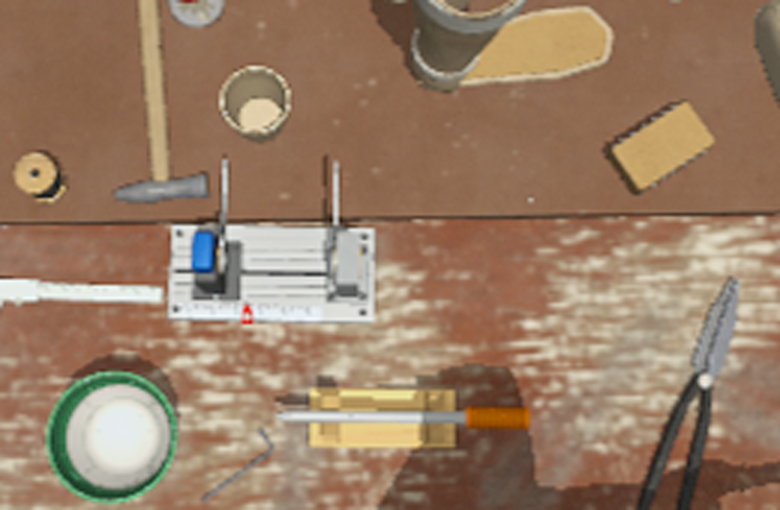

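Scene view: the grey post is at about (243,187), with the dark post and blue tab at (232,153) behind it and the red pointer at (220,199). The rod lies on its rest at (190,235). Top view: the bed spans columns 196–265 and rows 196–227, the pointer tip is near (222,222) and the tab is at (208,203). I'll zoom in on the jig.

```bash
python3 - <<'E'
import cv2
a=cv2.imread('pics/scene0.png')[140:236,205:275]
b=cv2.imread('pics/top0.png')[185:235,190:270]
cv2.imwrite('pics/c.png',cv2.resize(a,None,fx=6,fy=6,interpolation=0))
cv2.imwrite('pics/d.png',cv2.resize(b,None,fx=10,fy=10,interpolation=0))
E
```

```text
(no output)
```

View pics/c.png

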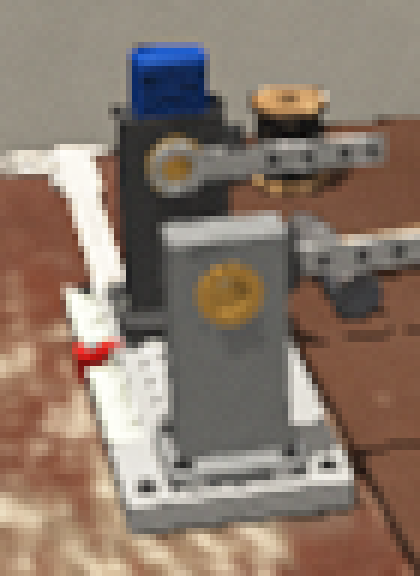

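View pics/d.png

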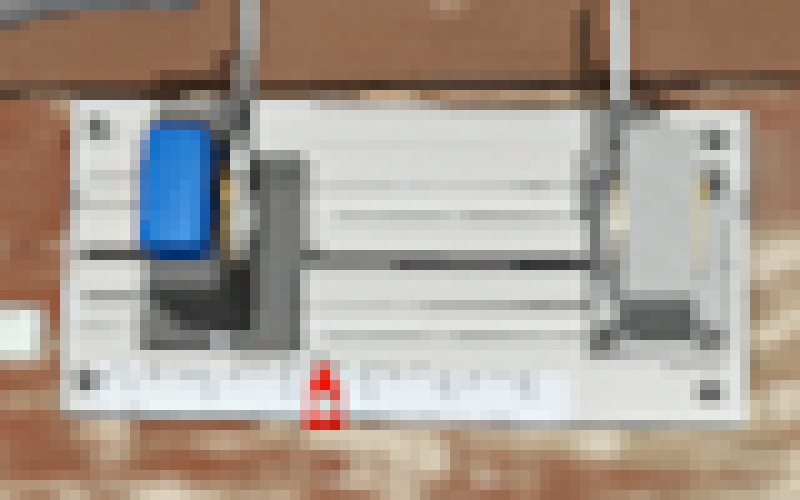

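```bash
cat > fit.py <<'E'
from h import *
from scipy.optimize import least_squares
np.set_printoptions(precision=4,suppress=True)
S={c:snap(c) for c in('scene','top')}
def obs(c):  # c=carriage ; jig coords, camera, pixel
    f=-.08+.08+c
    return [((-.05,.107,.018),'top',(196,225.9)),((.05,.107,.018),'top',(196.6,194.5)),((.05,-.107,.018),'top',(264.5,195.5)),((-.05,-.107,.018),'top',(264.2,227)),
    ((0,f,.159),'top',(207.1,203.3)),((0,-.08,.130),'top',(255.5,205.6)),
    ((0,-.091,.105),'scene',(243,188.4)),((0,f-.011,.105),'scene',(234,167.4)),
    ((-.05,-.107,.018),'scene',(226.2,224.5)),((.05,-.107,.018),'scene',(263.7,220.7)),((-.025,-.091,.13),'scene',(231.6,179.7)),((.025,-.091,.13),'scene',(253,179.6)),
    ((0,f-.01,.159),'scene',(232.2,149.3))]
def proj(c,p,d):
    s=S[c];q=np.array(s['orientation']).T@(p-np.array(s['xyz'])-d);q=np.array(s['camera_matrix'])@q;return q[:2]/q[2]
def W(v,p):
    a=v[2];return np.array([[np.cos(a),-np.sin(a),0],[np.sin(a),np.cos(a),0],[0,0,1]])@p+[v[0],v[1],0]
def res(v):
    d={'scene':v[4:7],'top':v[7:10]}
    return np.r_[np.concatenate([proj(c,W(v,np.array(p)),d[c])-px for p,c,px in obs(v[3])])/.6, v[4:]/.0015]
r=least_squares(res,[.6,.12,0,.05]+[0]*6,x_scale=[.01,.01,.01,.01]+[.001]*6);v=r.x
print('x y yaw car',v[:4],'cam',v[4:]*1000)
print(r.fun[:26].reshape(-1,2)*.6)
print('sd',np.sqrt(np.diag(np.linalg.inv(r.jac.T@r.jac)))[:4])
def jig(px,z):
    w=atz(S['top'],px,z)+[v[7],v[8],0]
    a=v[2];return np.array([[np.cos(a),np.sin(a)],[-np.sin(a),np.cos(a)]])@(w[:2]-v[:2])
print('idx',jig((211.5,218.6),.031),'ptr',jig((221.8,220.7),.022), jig((221.8,220.7),.03))
print('near',W(v,[0,-.08,.105]),'far',W(v,[0,v[3],.105]))
for a,b in(((306.3,259.6),(234.4,257.6)),((304.9,259.0),(233,257.8))): print('rod',atz(S['top'],a,.06)+[v[7],v[8],0],atz(S['top'],b,.06)+[v[7],v[8],0])
print(robot.get_obs()['time'])
E
python3 fit.py
```

```text
x y yaw car [ 0.5961  0.1557 -0.0305  0.0563] cam [ 0.7307  0.2789 -0.0681 -0.7307 -0.2789 -0.0104]
[[-0.416   0.1862]
 [ 0.3569  0.0546]
 [ 0.0858  0.101 ]
 [ 0.0087  0.1072]
 [-0.1856 -0.0694]
 [ 0.2974 -0.0105]
 [-0.1546  0.5263]
 [-0.3436  0.2339]
 [-0.4774 -0.3122]
 [ 0.1077 -1.2477]
 [ 1.0568  1.2957]
 [-0.5921 -0.696 ]
 [ 0.6649  0.1094]]
sd [0.0012 0.0015 0.0057 0.0016]
idx [-0.0274  0.0568] ptr [-0.0324  0.0255] [-0.0333  0.0248]
near [0.5937 0.0757 0.105 ] far [0.5978 0.2119 0.105 ]
rod [ 0.4399 -0.0722  0.06  ] [0.4493 0.1414 0.06  ]
rod [ 0.4417 -0.0681  0.06  ] [0.4488 0.1456 0.06  ]
1.4
```

```bash
cat > go.py <<'E'
import sys
from h import *
from scipy.spatial.transform import Rotation as Ro
np.set_printoptions(precision=4,suppress=True)
# go.py x y z yaw : tool pointing down, tool y along world dir yaw(rad) of jig-y (or opposite), remaining shift & rot in tool axes
x,y,z,yaw=map(float,sys.argv[1:5]);o=robot.get_obs();R=np.array(o['eef_rot'])
best=None
for s in(1,-1):
    ty=s*np.array([-np.sin(yaw),np.cos(yaw),0]);tz=np.array([0,0,-1.]);T=np.c_[np.cross(ty,tz),ty,tz]
    w=Ro.from_matrix(R.T@T).as_rotvec()
    if best is None or np.linalg.norm(w)<np.linalg.norm(best): best=w
print('t',o['time'],'pos',np.array(o['tcp_pos']),'shift mm',R.T@(np.array([x,y,z])-o['tcp_pos'])*1000,'rot',best,'F',np.array(o['ft_force']),'w',o['grip_width'],o['finger_force'])
print(R.tolist() if len(sys.argv)>5 else '',np.array(o['qpos']))
E
python3 go.py 0.598 0.212 0.245 -0.03 1
```

```text
t 1.4 pos [ 0.175  -0.495   0.2453] shift mm [ 634.4444 -525.5967    0.2468] rot [0.0001 0.     0.3698] F [0.3476 0.1552 0.8458] w 0.08536247145707128 0.0
[[0.942828626576802, 0.33327793315258597, 1.3447736371864503e-05], [0.3332779330176762, -0.9428286226679111, -8.741621618618853e-05], [-1.6454985093058356e-05, 8.690034482914572e-05, -0.9999999960887818]] [-78.897   19.5962  87.3261  -0.0002  73.0727  -8.3647]
```

```bash
python3 -m pendant '[[35,-30,0,0,0,0.125,85],[35,-30,0,0,0,0.125,85],[35,-30,0,0,0,0.12,85],[30,-38,0,0,0,0,85],[30,-38,0,0,0,0,85]]'; python3 go.py 0.598 0.212 0.245 -0.03
```

```text
time: 1.9
tcp_pos: [0.3211, -0.3097, 0.2455]
eef_rot: [[1.0, -0.031, 0.0], [-0.031, -1.0, -0.001], [0.0, 0.001, -1.0]]
ft_force: [0.6, -0.8, -0.6]
grip_width: 0.0847
finger_force: 0.0
t 1.9 pos [ 0.3211 -0.3097  0.2455] shift mm [ 260.5635 -530.0091    0.3125] rot [ 0.0006 -0.0005 -0.001 ] F [ 0.5601 -0.7818 -0.5911] w 0.08472194306472393 0.0
 [-53.8218  11.2697  98.8695   0.0017  69.819   37.9546]
```

```bash
python3 -m pendant '[[24,-44,0,0,0,0,85],[24,-44,0,0,0,0,85],[24,-44,0,0,0,0,85],[24,-44,0,0,0,0,85],[24,-44,0,0,0,0,85]]'; python3 -m pendant '[[24,-44,0,0,0,0,85],[24,-44,0,0,0,0,85],[24,-44,0,0,0,0,85],[24,-44,0,0,0,0,85],[24,-44,0,0,0,0,85]]';python3 go.py 0.598 0.212 0.145 -0.03
```

```text
time: 2.4
tcp_pos: [0.4473, -0.0934, 0.2456]
eef_rot: [[1.0, -0.03, 0.001], [-0.03, -1.0, -0.0], [0.001, 0.0, -1.0]]
ft_force: [0.8, -1.1, 0.5]
grip_width: 0.0851
finger_force: 0.0
time: 2.9
tcp_pos: [0.5736, 0.1225, 0.2454]
eef_rot: [[1.0, -0.03, 0.0], [-0.03, -1.0, -0.0], [0.0, 0.0, -1.0]]
ft_force: [0.4, -0.5, 0.4]
grip_width: 0.0848
finger_force: 0.0
t 2.9 pos [0.5736 0.1225 0.2454] shift mm [ 21.7181 -90.1819 100.3439] rot [ 0.0002 -0.0004  0.0001] F [ 0.4275 -0.5293  0.3555] w 0.08479608582020416 0.0
 [ 4.5812 26.0996 77.2083 -0.0145 76.6704 96.2975]
```

```bash
python3 -m pendant '[[11,-45,0,0,0,0,85],[11,-45,0,0,0,0,85],[0,0,35,0,0,0,85],[0,0,35,0,0,0,85],[0,0,30,0,0,0,85]]'; python3 -m pendant '[[0,0,0,0,0,0,85],[0,0,0,0,0,0,15],[0,0,0,0,0,0,15],[0,0,0,0,0,0,15],[0,0,0,0,0,0,15]]' 40; python3 -m pendant '[[0,0,0,0,0,0,10],[0,0,0,0,0,0,10],[0,0,0,0,0,0,10]]'; python3 go.py 0.598 0.212 0.145 -0.03
```

```text
time: 3.4
tcp_pos: [0.597, 0.2103, 0.1433]
eef_rot: [[1.0, -0.029, -0.001], [-0.029, -1.0, -0.0], [-0.001, 0.0, -1.0]]
ft_force: [-0.1, 0.0, -0.6]
grip_width: 0.085
finger_force: 0.0
time: 3.9
tcp_pos: [0.5982, 0.2097, 0.1468]
eef_rot: [[1.0, -0.03, 0.003], [-0.03, -1.0, 0.0], [0.003, -0.001, -1.0]]
ft_force: [0.9, -0.0, -0.4]
grip_width: 0.0275
finger_force: 0.0
time: 4.2
tcp_pos: [0.5982, 0.2108, 0.1471]
eef_rot: [[1.0, -0.03, 0.003], [-0.03, -1.0, 0.002], [0.003, -0.002, -1.0]]
ft_force: [-1.1, 4.4, 6.5]
grip_width: 0.0192
finger_force: 41.2
t 4.2 pos [0.5982 0.2108 0.1471] shift mm [-0.2602 -1.1903  2.0968] rot [-0.0022 -0.0031 -0.0004] F [-1.0584  4.4274  6.5303] w 0.01922122581533137 41.17160081863403
 [ 12.4554  35.6766  76.6991   0.0855  67.4207 104.1627]
```

```bash
python3 -m pendant '[[0,8,0,0,0,0,10],[0,8,0,0,0,0,10],[0,8,0,0,0,0,10],[0,6,0,0,0,0,10],[0,0,0,0,0,0,10]]'; python3 - <<'E'
from h import *
a=snap('top','top1.png');b=snap('scene','scene1.png')
for c in('top','scene'):
  for q in('index_line','pointer_tip'): print(c,q,[(np.round(m['point'],1).tolist(),round(m['confidence'],2)) for m in robot.mark_of(c,q)][:2])
x=cv2.resize(a['img'][200:230,200:250],None,fx=10,fy=10,interpolation=0);y=cv2.resize(b['img'][150:225,205:265],None,fx=4,fy=4,interpolation=0)
z=np.zeros((300,745,3),np.uint8);z[:,:500]=x;z[:,505:]=y;cv2.imwrite('pics/e.png',z)
E
python3 go.py 0.598 0.212 0.145 -0.03
```

```text
time: 4.7
tcp_pos: [0.5971, 0.1808, 0.1471]
eef_rot: [[1.0, -0.031, 0.003], [-0.031, -1.0, 0.003], [0.003, -0.003, -1.0]]
ft_force: [-0.8, 4.5, 6.2]
grip_width: 0.0195
finger_force: 41.2
top index_line [([223.5, 219.5], 0.67)]
top pointer_tip [([223.3, 218.9], 0.42)]
scene index_line [([225.5, 194.9], 0.8)]
scene pointer_tip [([224.2, 201.2], 0.54)]
t 5.0 pos [0.5972 0.1809 0.1471] shift mm [ -0.1017 -31.1561   2.173 ] rot [-0.0021 -0.0028 -0.0003] F [-1.4564  4.5032  6.6837] w 0.019294673771648244 41.30414307117462
 [  9.7736  34.661   78.6047   0.0951  66.5556 101.4731]
```

View pics/e.png

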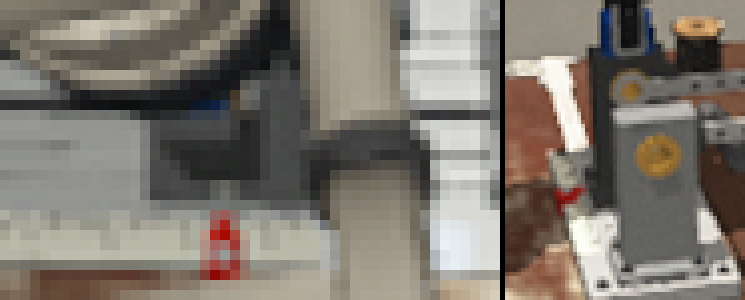

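The white line shows at about column 222.3 and the red tip at 221.7, so they are nearly level. I'll measure both at sub-pixel level.

```bash
cat > sub.py <<'E'
from h import *
import sys
for f,c0 in(('top0.png',205),('top1.png',216)):
    im=cv2.imread('pics/'+f).astype(int)
    print(f);print('gray rows 216-221 cols',c0)
    for r in range(216,222): print(r,im[r,c0:c0+14].mean(1).astype(int))
    red=im[:,:,2]-(im[:,:,0]+im[:,:,1])//2
    for r in range(218,229): print(r,red[r,216:229])
E
python3 sub.py
```

```text
top0.png
gray rows 216-221 cols 205
216 [118  99  68  54  53  54  54  55  51  44  94 123 120 119]
217 [117 118  99  75  66  64  55  49  49  43  96 123 122 118]
218 [113 120 118 114 111 111 161 156 111 112 116 123 119 118]
219 [ 88  92  95  96  98  97 160 159 109 114 114 116 115 114]
220 [207 208 208 208 208 206 199 200 190 171 172 171 172 171]
221 [200 215 214 216 217 217 226 225 210 205 201 203 217 197]
218 [ 0  1  0 -1  0  1  0  0 -1  0 -1 -1 -1]
219 [2 0 1 0 1 1 2 1 0 1 1 0 1]
220 [-1 -1  0  0 -1 -3 -4 -2  0  0  1  0  1]
221 [ 0 -1 -1 -3 -6 40 79 19 -2 -2  0  1  2]
222 [ -6  -7  -7  -9  -4  85 196  41 -15  -7  -6  -7  -7]
223 [ -7  -8  -8 -11  25 173 229 128  10 -12  -8  -7  -8]
224 [ -7  -8  -8 -12  28  87  56 130  20 -12  -9  -7  -9]
225 [ -9  -9 -10 -13  27  38 -12  46  19 -13  -9  -9  -9]
226 [ -8  -9  -9 -13  64 113  66 112  46 -12  -9  -8  -6]
227 [ 31  27  30  27  98 181 166 182  70  26  27  20  18]
228 [38 37 39 37 37 31 26 28 23 21 22 22 23]
top1.png
gray rows 216-221 cols 216
216 [72 63 45 38 41 41 39 39 39 41 64 75 72 73]
217 [71 71 56 36 36 35 36 38 39 41 63 75 74 74]
218 [70 73 72 68 65 85 98 81 62 63 72 74 73 73]
219 [ 65  69  71  70  67  90 108  88  68  68  72  71  71  71]
220 [112 111 113 112 113 116 116 110 110 110  98  84  84  86]
221 [136 151 151 151 138 116 111 118 138 153 150 144 127 129]
218 [ 2 -1  0  0  0  2  3  3  0 -1  0 -2  0]
219 [-2  0 -1 -1 -1 -1  1  1 -1  1 -2  0  0]
220 [-3  1  1  1 -1 -4 -3 -2  0  0 -1  0 -1]
221 [ 2  2  3  1 -3 38 67 25 -2  2  2  1  0]
222 [  8   7   7   5  10  72 136  40   2   6   6   8   8]
223 [  9   9   7   4  42 143 163 106  29   6   8   8   9]
224 [  8   9   8   6  38  70  55 105  31   6   7   8   9]
225 [ 8  8  8  5 34 37 -4 46 28  5  9  9  9]
226 [ 3  4  2 -1 56 97 60 94 38  0  5  5  5]
227 [ 23  22  23  21  71 135 118  95  44  17  13  10  13]
228 [29 25 23 20 18 18 20 23 18 17 16 17 15]
```

```bash
cat >> fit.py <<'E'
print('now idx',jig((222.0,218.8),.031),'ptr',jig((221.86,221),.02),jig((221.86,221),.03),'idx0',jig((211.5,218.7),.031))
E
python3 fit.py | tail -1; python3 go.py 0.598 0.212 0.145 -0.03
```

```text
now idx [-0.0275  0.0243] ptr [-0.0331  0.0255] [-0.0342  0.0246] idx0 [-0.0277  0.0568]
t 5.1 pos [0.5971 0.1808 0.1471] shift mm [ -0.0789 -31.1577   2.1592] rot [-0.0021 -0.0027 -0.0003] F [-1.0267  4.7781  6.7524] w 0.019513508211720425 41.3054233789444
 [  9.7744  34.661   78.607    0.0939  66.5559 101.473 ]
```

```bash
python3 -m pendant '[[0,0,0,0,0,0,40],[0,0,0,0,0,0,40],[0,0,-20,0,0,0,50],[0,0,-40,0,0,0,85],[0,0,-40,0,0,0,85]]'; python3 - <<'E'
from h import *
np.set_printoptions(precision=4,suppress=True)
S={c:snap(c) for c in('top','scene')}
P={}
for c in S:
    hsv=cv2.cvtColor(cv2.imread(f'pics/{c}0.png'),cv2.COLOR_BGR2HSV)
    m=cv2.inRange(hsv,(4,190,80),(14,255,255))
    n,l,st,ce=cv2.connectedComponentsWithStats(m)
    for i in np.argsort(-st[1:,4])[:3]+1: print(c,st[i],ce[i])
    if c=='top':
        g=cv2.imread('pics/top0.png').astype(int)
        for col in(236,248,262,276,288): print(col,g[250:266,col].mean(1).astype(int), (g[250:266,col].max(1)-g[250:266,col].min(1)))
E
```

```text
time: 5.6
tcp_pos: [0.5961, 0.1792, 0.2454]
eef_rot: [[1.0, -0.03, -0.003], [-0.03, -1.0, -0.001], [-0.003, 0.001, -1.0]]
ft_force: [0.4, -0.1, 0.5]
grip_width: 0.0768
finger_force: 0.0
top [295 255   8   2   8] [298.5   255.125]
top [316 257   1   3   3] [316. 258.]
top [304 255   2   1   2] [304.5 255. ]
236 [130  94  82  84  82 136 123 173 210 208 159 136 142 148 153 155] [58 42 34 32 33 43 34  5  3  3 14 38 40 37 36 33]
248 [136 136 169 174 171 171 121 176 229 217 169 149 152 153 155 170] [ 87  87  99  98  99 102  67   3   4   3  12  78  93  93  93  97]
262 [194 207 160 136 139 135 161 180 219 221 187 191 192 190 187 189] [ 84  80  85  89  87  87  88  14   1   1  14  83  97  97 101  98]
276 [197 206 207 162 139 138 113 163 210 221 195 195 192 183 185 190] [ 79  79  80  84  87  88  76   4   3   2   4  74  98 100 101  97]
288 [132 136 132 132 128 125 124 131 144 148 129 132 127 120 123 122] [83 86 82 82 82 80 87 16  1  2  4 68 83 79 78 78]
scene [186 232  11  21 163] [190.3742 242.1779]
```

```bash
python3 - <<'E'
from h import *
np.set_printoptions(precision=4,suppress=True)
s=snap('top');c=np.array([-.0007,-.0003,0])
A=atz(s,(305.8,258.85),.06)+c;B=atz(s,(236,258.35),.06)+c
print(A,B,'yaw',-np.arctan2(B[0]-A[0],B[1]-A[1]))
a=snap('top','top2.png');b=snap('scene','scene2.png')
for q in('index_line','pointer_tip'): print(q,[(np.round(m['point'],1).tolist(),round(m['confidence'],2)) for m in robot.mark_of('scene',q)][:2])
im=a['img'].astype(int)
for r in (218,219): print(r,im[r,216:230].mean(1).astype(int))
E
python3 go.py 0.442 -0.067 0.145 1.535
```

```text
[ 0.4422 -0.0708  0.06  ] [0.447  0.1367 0.06  ] yaw -0.02345601334243696
index_line [([223.4, 195.1], 0.82)]
pointer_tip [([223.6, 197.9], 0.4)]
218 [70 74 72 68 65 85 98 81 58 64 72 73 63 53]
219 [ 66  67  69  68  68  91 108  89  67  69  70  73  63  43]
t 5.95 pos [0.5959 0.1794 0.2435] shift mm [-146.0296  250.8762   99.1834] rot [-0.0018  0.0033 -1.5654] F [ 0.4376  0.2515 -0.8238] w 0.08508464465744722 0.0
 [  9.7113  30.2029  70.6911  -0.0154  79.2973 101.4534]
```

```bash
python3 -m pendant '[[0,20,0,0,0,-0.145,85],[0,20,0,0,0,-0.145,85],[0,20,0,0,0,-0.145,85],[0,20,0,0,0,-0.145,85],[0,20,0,0,0,-0.145,85]]' | head -2; python3 -m pendant '[[0,0,0,0,0,-0.145,85],[0,0,0,0,0,-0.145,85],[0,0,0,0,0,-0.145,85],[0,0,0,0,0,-0.145,85],[0,0,0,0,0,-0.145,85]]' |head -2; python3 go.py 0.442 -0.067 0.145 1.543
```

```text
time: 6.45
tcp_pos: [0.6213, 0.0842, 0.2437]
time: 6.95
tcp_pos: [0.6212, 0.085, 0.2435]
t 6.95 pos [0.6212 0.085  0.2435] shift mm [-176.2377 -155.0796   99.1082] rot [-0.003   0.0005 -0.1173] F [-0.1548 -0.1663 -0.3432] w 0.08510251613582291 0.0
 [ 0.7959 30.7164 69.8093 -0.0111 79.6502  9.113 ]
```

```bash
python3 -m pendant '[[0,0,0,0,0,-0.117,85]]' | head -1; python3 go.py 0.442 -0.067 0.145 1.543
```

```text
time: 7.05
t 7.05 pos [0.6212 0.085  0.2435] shift mm [-156.9935 -174.4779   99.1126] rot [-0.0032  0.0003 -0.0007] F [0.737  0.2915 0.203 ] w 0.08503333825668574 0.0
 [ 0.7964 30.7156 69.8132 -0.0112 79.6537  2.4302]
```

```bash
python3 -m pendant '[[-32,-35,0,0.003,0,0,85],[-32,-35,0,0,0,0,85],[-31,-35,0,0,0,0,85],[-31,-35,0,0,0,0,85],[-31,-34,0,0,0,0,85]]' | head -2;python3 -m pendant '[[0,0,25,0,0,0,85],[0,0,25,0,0,0,85],[0,0,25,0,0,0,85],[0,0,25,0,0,0,85],[0,0,0,0,0,0,85]]' | head -2; python3 - <<'E'
from h import *
a=snap('top')['img'];b=snap('scene')['img']
z=np.hstack([cv2.resize(a[220:300,240:340],None,fx=4,fy=4,interpolation=2),cv2.resize(b[170:270,150:250],(400,320),interpolation=2)[:320]])
cv2.imwrite('pics/f.png',z)
E
python3 go.py 0.442 -0.067 0.055 1.543
```

```text
time: 7.55
tcp_pos: [0.4403, -0.0666, 0.2444]
time: 8.05
tcp_pos: [0.4396, -0.0652, 0.1423]
t 8.15 pos [ 0.4419 -0.0658  0.1454] shift mm [-1.236   0.6112 90.3847] rot [-0.005  -0.0005 -0.0062] F [ 0.4834 -0.6911  0.7859] w 0.08514166482552046 0.0
 [-18.2784  18.3927 107.1209  -0.0682  54.7681 -16.2923]
```

View pics/f.png

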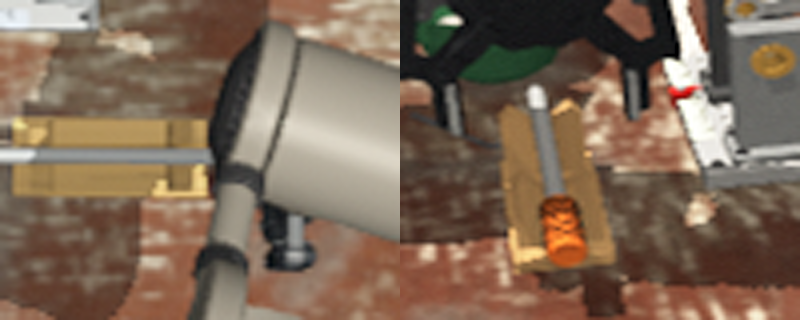

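The fingers straddle the handle in both views, so I'll descend and grip.

```bash
python3 -m pendant '[[-1,0,25,0,0,0,85],[0,0,25,0,0,-0.004,85],[0,0,25,0,0,0,85],[0,0,15,0,0,0,85],[0,0,0,0,0,0,85]]' |head -4;python3 -m pendant '[[0,0,0,0,0,0,30],[0,0,0,0,0,0,30],[0,0,0,0,0,0,30],[0,0,0,0,0,0,30],[0,0,0,0,0,0,30]]' 70 ; python3 -m pendant '[[0,0,0,0,0,0,15],[0,0,0,0,0,0,15],[0,0,0,0,0,0,15],[0,0,0,0,0,0,15]]' 70;  python3 go.py 0.442 -0.067 0.055 1.543
```

```text
time: 8.65
tcp_pos: [0.4416, -0.0668, 0.0552]
eef_rot: [[0.03, 1.0, -0.005], [1.0, -0.03, 0.001], [0.0, -0.005, -1.0]]
ft_force: [-0.2, 0.3, -0.1]
time: 9.15
tcp_pos: [0.4421, -0.0669, 0.0561]
eef_rot: [[0.03, 1.0, -0.002], [1.0, -0.03, -0.0], [-0.0, -0.002, -1.0]]
ft_force: [1.2, 0.3, -0.6]
grip_width: 0.0303
finger_force: 0.0
time: 9.55
tcp_pos: [0.4422, -0.067, 0.0558]
eef_rot: [[0.03, 1.0, -0.002], [1.0, -0.03, -0.0], [-0.0, -0.002, -1.0]]
ft_force: [1.3, 0.0, 2.7]
grip_width: 0.0196
finger_force: 68.3
t 9.55 pos [ 0.4422 -0.067   0.0558] shift mm [-0.046  -0.1493  0.831 ] rot [-0.0025  0.0002 -0.0023] F [1.2998 0.0113 2.6639] w 0.019587157610581895 68.27860057353973
 [-18.4134  26.9997 112.4323  -0.0783  40.7003 -16.6305]
```

```bash
python3 -m pendant '[[0,0,-10,0,0,0,15],[0,0,-15,0,0,0,15],[0,0,-20,0,0,0,15],[0,0,0,0,0,0,15],[0,0,0,0,0,0,15]]' ;python3 -m pendant '[[-20,0,0,0,0,0,15],[-25,0,0,0,0,0,15],[-25,0,0,0,0,0,15],[-25,20,0,0,0,0,15],[-15,25,0,0,0,0,15]]'; python3 go.py 0.586 -0.173 0.101 1.5403
```

```text
time: 10.05
tcp_pos: [0.442, -0.0669, 0.1009]
eef_rot: [[0.03, 1.0, -0.002], [1.0, -0.03, -0.0], [-0.0, -0.002, -1.0]]
ft_force: [0.9, 0.4, -1.5]
grip_width: 0.0198
finger_force: 68.5
time: 10.55
tcp_pos: [0.483, -0.1796, 0.0995]
eef_rot: [[0.032, 0.999, -0.005], [0.999, -0.032, 0.001], [0.001, -0.005, -1.0]]
ft_force: [1.4, 0.2, -1.5]
grip_width: 0.0201
finger_force: 68.5
t 10.55 pos [ 0.483  -0.1796  0.0995] shift mm [  9.8541 102.7245  -1.9985] rot [-0.0053 -0.0007 -0.0012] F [ 1.3745  0.154  -1.545 ] w 0.020065977647957665 68.52578938007355
 [-28.8621  28.2943  99.5456  -0.1302  52.4458 -26.9689]
```

```bash
python3 -m pendant '[[0,25,0,0,0,0,15],[0,25,0,0,0,0,15],[2,25,0,0,0,0,15],[3,26,0,0,0,0,15],[0,0,0,0,0,0,15]]'; python3 - <<'E'
from h import *
np.set_printoptions(precision=4,suppress=True)
a=snap('top','top3.png');b=snap('scene','scene3.png')
r=[]
for c,s in(('top',a),('scene',b)):
  for q in('rod_nose','rod','near_bore'):
    print(c,q,[(np.round(m['point'],1).tolist(),round(m['confidence'],2)) for m in robot.mark_of(c,q)][:2])
x=cv2.resize(a['img'][185:235,200:330],None,fx=6,fy=6,interpolation=0);y=cv2.resize(b['img'][170:240,210:300],None,fx=4,fy=4,interpolation=0)
z=np.zeros((585,780,3),np.uint8);z[:300]=x;z[305:585,:360]=y;cv2.imwrite('pics/g.png',z)
E
python3 go.py 0.586 -0.173 0.101 1.5403
```

```text
time: 11.05
tcp_pos: [0.5867, -0.1758, 0.0987]
eef_rot: [[0.029, 1.0, -0.003], [1.0, -0.029, 0.0], [0.0, -0.003, -1.0]]
ft_force: [0.4, -0.6, -0.8]
grip_width: 0.0198
finger_force: 68.6
top rod_nose [([271.6, 207.3], 0.62), ([266.0, 257.3], 0.44)]
top rod [([344.4, 206.8], 0.63)]
top near_bore [([256.4, 208.0], 0.78)]
scene rod_nose []
scene rod []
scene near_bore [([238.6, 185.9], 0.63)]
t 11.45 pos [ 0.5843 -0.1764  0.1003] shift mm [ 3.4224  1.6139 -0.6628] rot [-0.0033  0.     -0.    ] F [ 0.8831  0.2101 -0.3704] w 0.019981748296890672 68.64229381084442
 [-23.9526  36.4832  83.5149  -0.083   60.1769 -22.1637]
```

View pics/g.png

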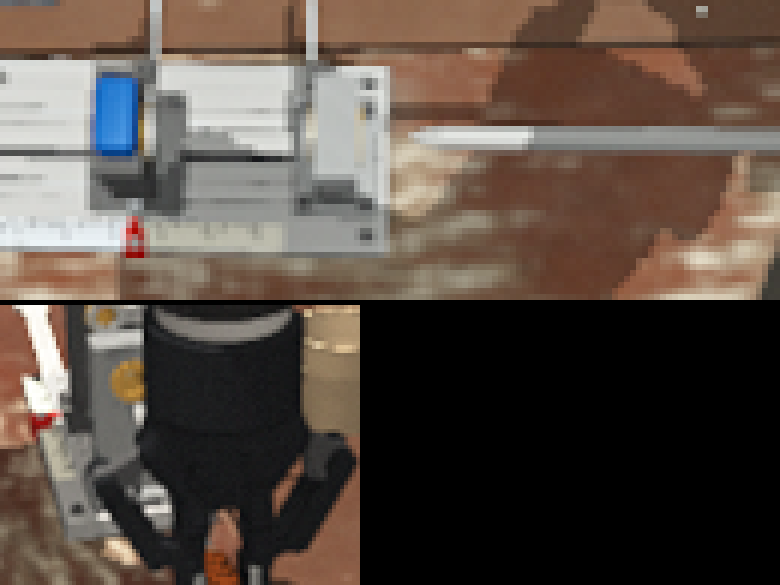

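```bash
cat >> fit.py <<'E'
print('---')
im=cv2.imread('pics/top3.png').astype(float)
d={'top':v[7:10]}
for col in(268,272,276,284,292,300,310,318,326):
    g=im[198:218,col]; print(col,(g.max(1)-g.min(1)).astype(int)[5:16],g.mean(1).astype(int)[5:16])
for jy in(-.35,-.3,-.25,-.2,-.15,-.12,-.091): print(jy,proj('top',W(v,np.array([0,jy,.105])),d['top']))
print('post top')
for col in(253,255,257): print(col,im[190:222,col].mean(1).astype(int))
for row in(200,206,212): print(row,im[row,246:268].mean(1).astype(int))
E
python3 fit.py | sed -n '/---/,$p'
```

```text
---
268 [36 36 58 58 20 33 34 30 34 46 48] [ 79  78 119 131 179 164 190 201 191 161 160]
272 [47 49 68  4  4  4 14 36 39 42 51] [ 67  69  90 173 208 206 172 176 179 173 150]
276 [46 46 62  4  3  4  7 49 46 37 44] [ 67  65  97 186 227 210 154 139 168 166 132]
284 [39 42 42  4  3  4  7 30 51 48 48] [ 90  84  51 181 227 215 165  91  65  69  69]
292 [48 48 42  2  2  3  3 31 42 41 46] [ 69  71  52 130 155 145 118  88  86  88  74]
300 [50 50 53  4  3  4  4 30 45 41 43] [ 72  67  64 127 152 148 124  83  75  78  77]
310 [47 46 46  3  3  3  3 33 54 53 51] [ 67  66  66 141 153 148 128  86  68  70  73]
318 [40 45 49  4  3  4  2 22 49 52 51] [ 84  75  71 131 150 148 132  89  68  70  71]
326 [41 45 48 14  4  3  3 20 42 38 33] [ 85  79  73 106 142 148 135  91  79  94 106]
-0.35 [347.9175 208.3189]
-0.3 [330.8831 208.059 ]
-0.25 [313.8377 207.7989]
-0.2 [296.7813 207.5387]
-0.15 [279.714  207.2783]
-0.12 [269.4683 207.122 ]
-0.091 [259.5604 206.9708]
post top
253 [103 105  63  41  73  95 116 160 190 194 192 191 190 190 191 191 191 192
 192 192 193 192 194 196 165 110  84  71  77 126 119 148]
255 [111 114  94  63  67  54 126 174 188 189 191 190 189 188 189 190 190 191
 192 191 190 190 190 193 163 109  95  76  68 121 122 149]
257 [114 114  86  58 114  69 215 200 187 188 188 190 190 191 188 189 190 189
 190 192 193 192 191 194 163 109  94  88  72 123 124 128]
200 [214 195 156 148 134 122 170 192 191 191 189 188 187 198 208 210 213 222
 193 128 128 129]
206 [202 177 115 113 160 195 199 191 190 190 189 190 189 188 191 191 195 192
 158 122 129 131]
212 [140 140 135 129 126 132 173 194 192 190 190 191 193 179 179 192 182 207
 200 176 190 175]
```

```bash
python3 -m pendant '[[6,0,0,0,0,0,15],[6,0,0,0,0,0,15],[6,0,0,0,0,0,15],[6,0,0,0,0,0,15],[0,0,0,0,0,0,15]]'|grep -E 'tcp|ft';python3 -m pendant '[[6,0,0,0,0,0,15],[6,0,0,0,0,0,15],[6,0,0,0,0,0,15],[0,0,0,0,0,0,15]]'|grep -E 'tcp|ft'
```

```text
tcp_pos: [0.5856, -0.1511, 0.1003]
ft_force: [-0.5, 0.3, 0.0]
tcp_pos: [0.5863, -0.1333, 0.1004]
ft_force: [-0.2, 0.2, -1.7]
```

```bash
python3 -m pendant '[[5,0,0,0,0,0,15],[5,0,0,0,0,0,15],[5,0,0,0,0,0,15],[5,0,0,0,0,0,15],[0,0,0,0,0,0,15]]'|grep -E 'tcp|ft';python3 -m pendant '[[5,0,0,0,0,0,15],[5,0,0,0,0,0,15],[5,0,0,0,0,0,15],[0,0,0,0,0,0,15],[0,0,0,0,0,0,15]]'|grep -E 'tcp|ft'; python3 - <<'E'
from h import *
a=snap('top','top4.png');b=snap('scene','scene4.png')
for q in('rod_nose','far_bore','near_bore'): print(q,[(np.round(m['point'],1).tolist(),round(m['confidence'],2)) for m in robot.mark_of('top',q)][:2])
x=cv2.resize(a['img'][185:235,200:280],None,fx=8,fy=8,interpolation=0)
y=cv2.resize(b['img'][150:190,205:275],None,fx=4,fy=4,interpolation=0)
z=np.zeros((565,640,3),np.uint8);z[:400]=x;z[405:565,:280]=y;cv2.imwrite('pics/i.png',z)
E
```

```text
tcp_pos: [0.5868, -0.1134, 0.1003]
ft_force: [-0.3, -0.1, -1.0]
tcp_pos: [0.5872, -0.099, 0.1003]
ft_force: [0.0, 0.4, -0.3]
rod_nose [([241.3, 207.7], 0.46)]
far_bore [([219.8, 206.3], 0.93)]
near_bore [([259.9, 208.6], 0.85)]
```

View pics/i.png

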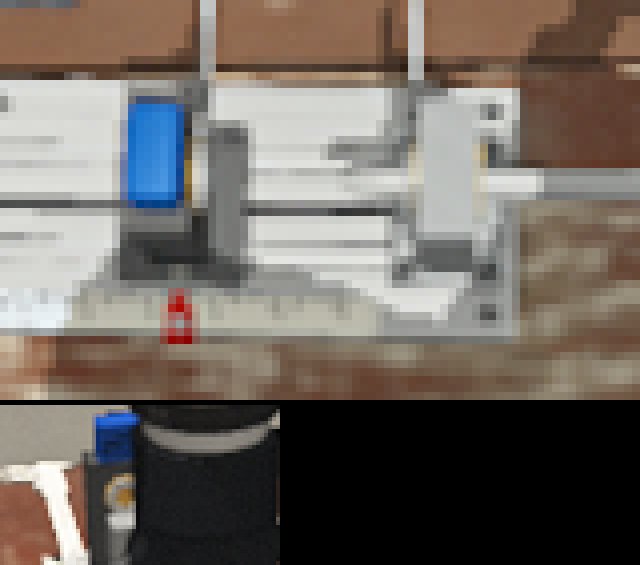

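```bash
for i in 1; do python3 -m pendant '[[7,0,0,0,0,0,15],[7,0,0,0,0,0,15],[7,0,0,0,0,0,15],[7,0,0,0,0,0,15],[7,0,0,0,0,0,15]]'|grep -E 'tcp|ft'; done;python3 -m pendant '[[5,0,0,0,0,0,15],[5,0,0,0,0,0,15],[5,0,0,0,0,0,15],[0,0,0,0,0,0,15]]'|grep -E 'tcp|ft';python3 -m pendant '[[4,0,0,0,0,0,15],[4,0,0,0,0,0,15],[0,0,0,0,0,0,15]]'|grep -E 'tcp|ft|rot'; python3 go.py 0.589 -0.006 0.1003 1.5403
```

```text
tcp_pos: [0.5883, -0.0635, 0.1003]
ft_force: [-0.6, -1.3, -1.1]
tcp_pos: [0.5887, -0.0485, 0.1003]
ft_force: [0.5, -0.3, -1.1]
tcp_pos: [0.5889, -0.0408, 0.1002]
eef_rot: [[0.03, 1.0, -0.003], [1.0, -0.03, 0.0], [0.0, -0.003, -1.0]]
ft_force: [1.2, 0.5, -0.1]
t 14.9 pos [ 0.5889 -0.0408  0.1002] shift mm [34.784  -0.9323 -0.0512] rot [-0.003  -0.0002  0.0008] F [ 1.2119  0.5353 -0.0596] w 0.02003975313079736 68.6737471818924
 [-11.3892  34.6824  87.092   -0.023   58.399   -9.6735]
```

```bash
python3 -m pendant '[[5,0,0,0,0,0,15],[5,0,0,0,0,0,15],[5,0,0,0,0,0,15],[0,0,0,0,0,0,15]]'|grep -E 'tcp|ft';python3 -m pendant '[[5,0,0,0,0,0,15],[5,0,0,0,0,0,15],[5,0,0,0,0,0,15],[5,0,0,0,0,0,15],[0,0,0,0,0,0,15]]'|grep -E 'tcp|ft';python3 -m pendant '[[5,0,0,0,0,0,15],[4,0,0,0,0,0,15],[0,0,0,0,0,0,15],[0,0,0,0,0,0,15]]'|grep -E 'tcp|ft|force'; python3 - <<'E'
from h import *
a=snap('top','top5.png')
for q in('rod_nose','far_bore','near_bore'): print(q,[(np.round(m['point'],1).tolist(),round(m['confidence'],2)) for m in robot.mark_of('top',q)][:2])
im=a['img'].astype(int)
for r in (218,219): print(r,im[r,216:230].mean(1).astype(int))
for r in (222,223): print(r,(im[r,216:230,2]-im[r,216:230,0]))
cv2.imwrite('pics/j.png',cv2.resize(a['img'][185:235,190:280],None,fx=8,fy=8,interpolation=0))
E
python3 go.py 0.589 -0.006 0.1003 1.5403
```

```text
tcp_pos: [0.5895, -0.0254, 0.1003]
ft_force: [1.2, 0.8, -0.4]
tcp_pos: [0.59, -0.0054, 0.1003]
ft_force: [0.4, 0.1, -0.3]
tcp_pos: [0.5902, 0.003, 0.1003]
ft_force: [1.1, 1.6, -0.6]
finger_force: 68.7
rod_nose [([208.3, 207.4], 0.66)]
far_bore [([220.2, 205.6], 0.81)]
near_bore [([256.5, 209.2], 0.97)]
218 [115 120 116 111 110 135 152 125  92 101 119 121 118 114]
219 [111 115 119 117 117 147 167 142 112 115 118 119 116 113]
222 [ -9  -8  -9 -12  -5  85 202  38 -17  -9  -8  -8  -8  -7]
223 [-10 -10 -10 -14  23 176 238 126   9 -13 -10 -10 -10 -10]
t 16.4 pos [0.5902 0.0026 0.1003] shift mm [-8.6542 -0.9325 -0.0327] rot [-0.003   0.      0.0004] F [ 1.7947  0.7816 -0.5071] w 0.01979107355552759 68.6789882183075
 [-7.1735 34.6709 87.1101 -0.0221 58.3927 -5.4368]
```

View pics/j.png

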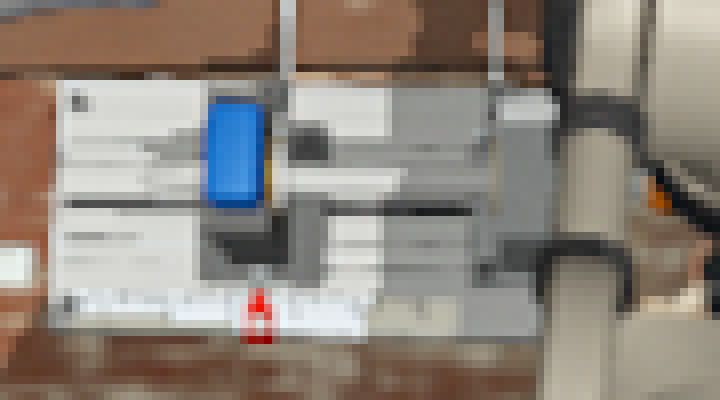

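The rod is through both bushings. The nose shows at about (208,207), roughly 34 mm past the far bore centre. The white line and pointer are still level at column 222, and the contact force is about 2 N.

```bash
python3 -m pendant '[[0,0,0,0,0,0,15],[0,0,0,0,0,0,15]]'|grep ft; python3 -c "
from station import robot
print(robot.close_job())"
```

```text
ft_force: [0.3, -0.0, 0.3]
the job is handed in; nothing more can be done
None
```

I handed the job in with the post set level with the red pointer (within about 1 mm by camera) and the rod threaded through both bushings, its nose about 34 mm past the middle of the far one. The gripper is still holding the rod steady with almost no force on the bushings; no verdict came back.

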